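# Set the desk sharpener for a coloured pencil and hold its jaws out, open, for loading

### The job

Set the desk pencil sharpener for coloured pencils by turning the knob on its top until the pointer stands on the red line of the scale. Then pinch the two steel tabs on top of the spring-loaded silver front carriage together, so that its jaws open, pull the carriage out until the red bands on its guide rods are at the housing's front face, and keep it there pinched and pulled out so that I can slip my pencil in: finish while still holding it, without letting go. Leave the pencil tin, the pen caddy, the eraser and the loose pencil where they lie.

Things in the scene. Friction and masses are not known exactly. Their poses are not given: they have to be found in the camera images.
- sharpener: Desk pencil sharpener with a blue housing (115 mm long, 72 mm wide, flat top deck 110 mm above the table) on a black foot 132 x 92 x 12 mm stuck fast to the table. Origin at the centre of the foot's underside, z up. Its front, where the carriage is pulled out, faces along its own -x axis; a crank is at its rear (+x) end. The housing's front face lies at x = -57.5 mm.
- dial_grip (a point): Point-length knob: black fluted upright cylinder, 27 mm in diameter, standing on the deck, its top 30 mm above the deck. This point lies on its vertical axis, 23 mm above the deck (30 mm behind the sharpener's centre, on its centre line). It can be pinched from any side.
- dial (a joint): Angle of the knob in rad, growing clockwise as seen from above, 0 to 3.2; it stays where it is left (friction 0.03 N m). It drives the pointer: 8 mm of travel per rad, clockwise moves the pointer to the rear (+x of the sharpener). The pointer stands on the red line at 0.60. It starts at a larger value, so it has to be turned anticlockwise.
- pointer_tip (a point): Centre of the black pointer, a 14 mm wide, 1.6 mm thin cross-bar that travels along a slot on the deck's centre line, over a white scale in front of the knob; it stands 2.4 mm above the deck.
- red_line (a point): Point on the slot's centre line at the red line of the scale, the only red one (2 mm thick, across the slot, near the front end of the white scale). The other lines are thin and black.
- carriage (a joint): How far the carriage is pulled out of the housing, in m: 0 when home, end stop at 0.055. A spring draws it home: 2.4 N at 0, about 6.4 N at 0.036, plus 0.4 N of friction. At 0.036 the middle of the red bands, 6 mm long, on both guide rods lies in the plane of the housing's front face. It slides level along the sharpener's -x axis.
- tabs (a point): Midway between the two upright steel pinch tabs on the carriage, on the centre line, 22 mm above the deck, 10 mm in front of the housing's face when home. Each tab is 14 mm long (sharpener's x), 6 mm thick; their tops are 32 mm above the deck; over their outer faces (sharpener's y) they measure 36 mm free, 26 mm pinched. The silver carriage plate under them ends 6 mm below the deck's height.
- tab_left (a joint): Travel of the tab on the sharpener's +y side towards the other one, in m, 0 to 0.005, sprung: 1 N at 0, 3.5 N at 0.005.
- tab_right (a joint): The same for the tab on the -y side.
- jaw_left (a point): Gripping edge of the jaw that the left tab works, in the middle of the carriage. The jaws stand 2 mm apart when the tabs are free and open by the sum of the two tabs' travels, to 12 mm. The pencil is 7 mm thick.
- jaw_right (a point): Gripping edge of the jaw that the right tab works.
- tin: Flat open black tin of blue pencils, 205 x 185 x 16 mm, loose, at the left or the right of the work. Origin at the centre of its underside.
- caddy: Wooden pen tray 200 x 130 mm, 62 mm high at its ends, full of pens, loose, on the other side. Origin at the centre of its underside.
- eraser: White eraser in a green sleeve, 60 x 22 x 12 mm, loose beside the sharpener (its +y side). Origin at the centre of its underside.
- pencil: Loose blue pencil, 165 mm long, 7 mm thick, lying beside the sharpener (its -y side). Origin at its middle, underside.
Not all that is in view belongs to the job. Leave any green look-alike of the sharpener alone.

How it is judged:
By the outcome, as a careful person would: the job done as asked, in the order asked, and still so for the second after the job is handed in, while the arm keeps its last pose, push and grip.
It also fails if it takes over 61 s, if anything falls off the work surface, if the arm or the gripper's body presses on something with over 40 N, if the wrist force passes 120 N, or if a joint passes its speed limit or range.

### The arm

A 7-joint arm with a two-finger parallel gripper is mounted at the origin on the work surface. World frame = base frame: x ahead of the robot, y to its left, z up, the work surface at z = 0. Lengths are in m, angles in rad, forces in N, time in s.
With the tool pointing down it reaches from about 0.425 to 0.875 m from the base axis. Payload 4.7 kg.
Tool frame: the origin (TCP) lies at the very end of the fingers, on their centre line; the grasp point (between the pads) lies 19 mm behind it; z points along the fingers, x is the direction in which the jaws open and shut, and the axes are right-handed (so a half turn about z gives the same grasp; the last joint's range is limited). The gripper opens to 85 mm and grips with 20 to 120 N. Pads are 22 mm wide; open, the fingers measure 114 mm over their backs; the gripper's body (76 mm by 85 mm) begins 54 mm behind the grasp point. The pads swing forward as they close: fully open they stand 13 mm farther back than shut.
Start: joints at [-1.092, 0.321, -0.07, 1.45, 0.023, 1.371, -0.057], TCP at [0.291, 0.581, 0.231] pointing down, gripper open.
Joint ranges: [-2.86, 2.86], [-0.3, 2.09], [-1.38, 1.24], [0.06, 2.45], [-1.56, 4.7], [0.09, 2.05], [-2.69, 2.69]. Speed limits (rad/s): [2.57, 2.57, 3.14, 3.14, 3.14, 3.14, 3.14].

### API

Orientations are given as [roll, pitch, yaw] about the fixed x, y, z axes, in that order (R = Rz(yaw) Ry(pitch) Rx(roll)).
In Python, from plant import monitor, cams, manip gives the robot as it stands.
- The arm moves only by the tool send_rows, never from a script. Its argument "plan" is text: rows parted by semicolons, each of 7 numbers parted by spaces: the turn, a rotation vector about the tool's x, y, z each as a share of 90 degrees, from -1 to 1, then the shift along the tool's x, y, z each as a share of 0.02 m, from -1 to 1, then the closure, from -1 (fully open) to 1 (shut). In form: rx ry rz dx dy dz hand; .... A call has exactly 5 rows; each row shifts and turns the commanded pose from where the row before left it, along the tool's axes as they then stand; what a row does not reach is not made up. A row lasts 1/10 s, in which the tool goes at most 50 mm and 8.59 degrees, less where a joint would pass 70% of its speed; a pose out of reach is approached as far as the arm can. A call with a number of a shift or a turn outside -1 to 1 is refused whole. A call with a gripper value outside its range is refused whole. The fingers move at their own pace and stop on an object; "squeeze" is the grip in N (left out, the last holds). Time passes only in rows, so rows that do not move let the fingers close, or fill a call up. It gives the time, the measured TCP pose, the force and the opening at its end, in the units of the state.
- monitor.get_state(): the state, without advancing time (a new reading comes with each control period).
- cams.snapshot(name): name is "scene" or "side" or "wrist"; returns the picture (400x640x3 uint8, red, green, blue); there is no depth.
- cams.camera_model(name): a dict with "fx", "fy", "cx", "cy" (pixels), "world_to_cam" (4x4, takes a point from world to camera coordinates). Camera axes: x right, y down, z forward; pixel columns grow to the right and rows downward; lengths in m; the calibration is good to about 2 mm. A picture is of the moment at which its call begins: read the wrist's pose just before it. camera_model takes no time and is no camera call; for the wrist camera it gives the pose at the moment of the call.
- manip.job_done(): hands the job in, once; it reports no verdict.
The state is a dict: "t": time; "joint_pos": joint angles; "joint_velocities": joint speeds; "tau": joint torques, N m; "position": TCP position; "tcp_rot": TCP orientation; "ft_force": force on the tool from outside, world axes, zero at the start; "moment": the same for the moment, N m; "opening": finger opening in m.
Only numpy, scipy, OpenCV 4.12 (cv2) and the standard library are available. Lean on these libraries where they do the work, as an engineer would, in place of code of your own. Each camera call takes 0.05 s, during which the arm holds its last target. There are 200 camera calls.

## Working session

There is one attempt and no reset: what is moved stays moved. The work goes in short steps, Python scripts to look and compute and a tool call to move; the robot and the scene stay as the last step left them, time stands still between calls to the robot, and variables do not carry over. Pictures are saved under pics/ and viewed, about 8 in all and at most 12, crops included, and the job is handed in when it is done.

Besides the shell and the picture viewer there is one more tool, called after "Request:" as name(argument=value, ...), one argument or row to a line, values as JSON. send_rows: Moves the arm, as the interface text tells. Its arguments: {"type":"object","properties":{"plan":{"type":"string"},"squeeze":{"type":"number"}},"required":["plan"]}

```bash
mkdir -p pics
python3 - <<'E'
from plant import monitor, cams
import cv2,numpy as np
s=monitor.get_state()
print({k:np.round(v,3).tolist() for k,v in s.items()})
for n in ("scene","side"):
    cv2.imwrite(f"pics/{n}0.png",cams.snapshot(n)[:,:,::-1])
    m=cams.camera_model(n);print(n,m["fx"],m["fy"],m["cx"],m["cy"],np.round(m["world_to_cam"],3).tolist())
a=cv2.imread("pics/scene0.png");b=cv2.imread("pics/side0.png")
cv2.imwrite("pics/both.png",np.vstack([a,b])[:, :])
E
```

```text
{'t': 0.0, 'joint_pos': [-1.092, 0.322, -0.07, 1.452, 0.023, 1.371, -0.057], 'joint_velocities': [-0.0, 0.0, 0.001, -0.002, 0.0, 0.001, -0.0], 'tau': [-0.0, -49.358, -0.382, -31.432, 0.013, 0.012, 0.0], 'position': [0.291, 0.581, 0.23], 'tcp_rot': [3.142, 0.002, 1.106], 'ft_force': [-0.791, 0.102, -1.226], 'moment': [-0.034, 0.048, 0.001], 'opening': 0.086}
scene 361.6205193522595 361.6205193522595 319.59400002221787 203.82858804166585 [[0.104, 0.994, -0.02, -0.03], [0.7, -0.087, -0.709, -0.325], [-0.707, 0.06, -0.705, 1.516], [0.0, 0.0, 0.0, 1.0]]
side 411.64215466807497 411.64215466807497 319.07168500544543 193.22721067231788 [[0.877, -0.48, -0.012, -0.49], [-0.325, -0.574, -0.752, 0.261], [0.354, 0.664, -0.659, 1.057], [0.0, 0.0, 0.0, 1.0]]
```

View pics/scene0.png

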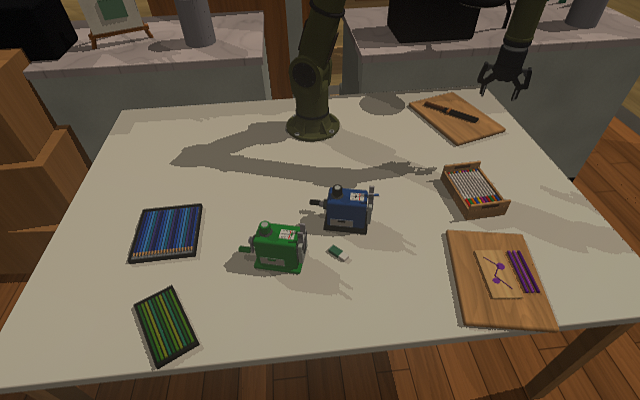

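View pics/side0.png

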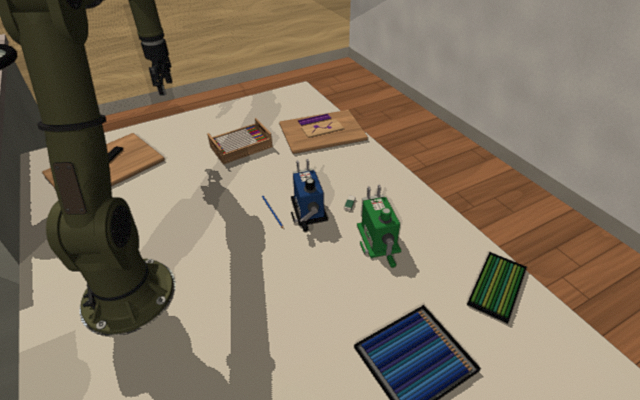

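The blue sharpener is at scene (347,208), with its front to the right (+y), and at side (309,195). The green look-alike is at scene (278,247). I'll zoom in on the blue one next.

```bash
cat > h.py <<'E'
import numpy as np,cv2
from plant import monitor,cams
def ray(m,u,v):
    T=np.array(m["world_to_cam"]);R=T[:3,:3];c=-R.T@T[:3,3]
    return c,R.T@np.array([(u-m["cx"])/m["fx"],(v-m["cy"])/m["fy"],1.])
def onz(m,u,v,z):
    c,d=ray(m,u,v);return c+d*(z-c[2])/d[2]
def tri(rs):
    A=0;b=0
    for c,d in rs:
        d=d/np.linalg.norm(d);P=np.eye(3)-np.outer(d,d);A=A+P;b=b+P@c
    return np.linalg.solve(A,b)
def proj(m,p):
    q=np.array(m["world_to_cam"])@np.append(p,1);return np.array([m["fx"]*q[0]/q[2]+m["cx"],m["fy"]*q[1]/q[2]+m["cy"]])
E
python3 - <<'E'
import cv2,numpy as np
a=cv2.imread("pics/scene0.png")[175:240,305:385];b=cv2.imread("pics/side0.png")[150:235,270:350]
f=lambda i:cv2.resize(i,(400,i.shape[0]*5),interpolation=cv2.INTER_CUBIC)
a=f(a);b=f(b);a=cv2.copyMakeBorder(a,0,b.shape[0]-a.shape[0],0,0,0);cv2.imwrite("pics/z.png",np.hstack([a,b]))
E
```

```text
(no output)
```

View pics/z.png

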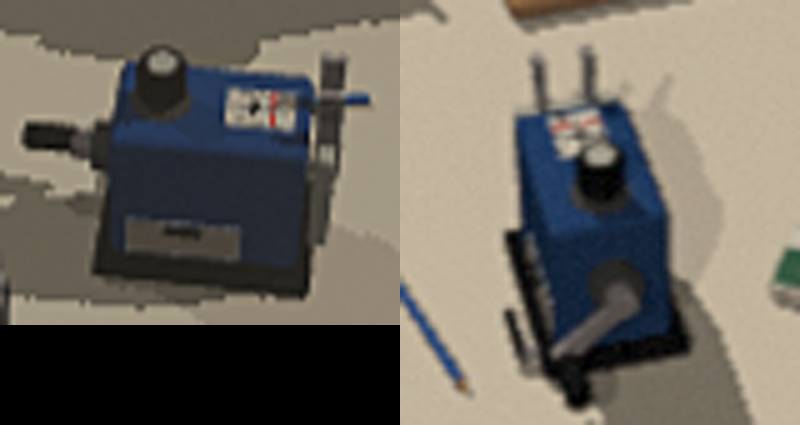

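Crop reading: the knob top is at scene (337.4,187) and side (310.4,181). The tab tops are at side (297.6,162) and (307.4,160), and scene about (371.6,187). The pointer is behind the red line, as expected.

Run:
```python
from h import *
S=cams.camera_model("scene");D=cams.camera_model("side")
k=tri([ray(S,337.4,187),ray(D,310.4,181)]);print("knob tri",k,onz(S,337.4,187,.14),onz(D,310.4,181,.14))
l,r=onz(D,307.4,160,.142),onz(D,297.6,162,.142)
print("tabs",l,r,(l+r)/2)
k2=(onz(S,337.4,187,.14)+onz(D,310.4,181,.14))/2
d=(l+r)/2-k2;print(np.linalg.norm(d[:2]),np.degrees(np.arctan2(d[1],d[0])))
# deck edges, scene: front-left far...
P={"rearfar":(305+127/5,175+65/5),"rearnear":(305+112/5,175+150/5),"frontnear":(305+308/5,175+158/5),"frontfar":(305+308/5,175+78/5)}
for n,p in P.items(): print(n,onz(S,*p,.11))
```

```text
knob tri [0.54456452 0.02537191 0.14071257] [0.54135988 0.02743147 0.14      ] [0.5451876  0.02297573 0.14      ]
tabs [0.58271866 0.11358152 0.142     ] [0.55244594 0.11924462 0.142     ] [0.5675823  0.11641307 0.142     ]
0.094393186350029 75.07677455489818
rearfar [0.5103787  0.01117234 0.11      ]
rearnear [ 0.58043063 -0.00624054  0.11      ]
frontnear [0.60041321 0.10269277 0.11      ]
frontfar [0.53505818 0.1156645  0.11      ]
```

Request:
send_rows(
  plan="0 0 0 -0.68 0.92 0 -1;0 0 0 -0.68 0.92 0 -1;0 0 0 -0.68 0.92 0 -1;0 0 0 -0.68 0.92 0 -1;0 0 0 -0.68 0.92 0 -1",
)

```text
t: 0.6
position: [0.3433, 0.4779, 0.2308]
tcp_rot: [-3.142, 0.001, 1.106]
ft_force: [0.4, 0.4, 0.2]
opening: 0.0853
```

Request:
send_rows(
  plan="0 0 0 -0.68 0.92 -0.2 -1;0 0 0 -0.68 0.92 -0.2 -1;0 0 0 -0.68 0.92 -0.2 -1;0 0 0 -0.68 0.92 -0.2 -1;0 0 0 -0.68 0.92 -0.2 -1",
)

```text
t: 1.1
position: [0.395, 0.3759, 0.2511]
tcp_rot: [-3.141, 0.001, 1.106]
ft_force: [0.6, -0.6, 0.3]
opening: 0.0851
```

Request:
send_rows(
  plan="0 0 0 -0.68 0.92 -0.2 -1;0 0 0 -0.68 0.92 -0.2 -1;0 0 0 -0.68 0.92 -0.2 -1;0 0 0 -0.68 0.92 -0.2 -1;0 0 0 -0.68 0.92 -0.2 -1",
)

```text
t: 1.6
position: [0.4468, 0.2739, 0.2711]
tcp_rot: [-3.141, 0.001, 1.106]
ft_force: [0.2, -0.5, -0.0]
opening: 0.0855
```

Request:
send_rows(
  plan="0 0 0 -0.68 0.92 0 -1;0 0 0 -0.68 0.92 0 -1;0 0 0 -0.68 0.92 0 -1;0 0 0 -0.68 0.92 0 -1;0 0 0 -0.68 0.92 0 -1",
)

```text
t: 2.1
position: [0.4985, 0.172, 0.2709]
tcp_rot: [-3.141, 0.001, 1.106]
ft_force: [0.1, -0.1, 0.8]
opening: 0.0852
```

Request:
send_rows(
  plan="0 0 0 -0.68 0.92 0 -1;0 0 0 -0.68 0.92 0 -1;0 0 0 -0.68 0.92 0 -1;0 0 0 -0.68 0.92 0 -1;0 0 0 -0.68 0.92 0 -1",
)

```text
t: 2.6
position: [0.5503, 0.0701, 0.2709]
tcp_rot: [-3.141, 0.0, 1.106]
ft_force: [0.6, 0.1, 0.1]
opening: 0.0853
```

Request:
send_rows(
  plan="0 0 0.095 0 0 0 -1;0 0 0.095 0 0 0 -1;0 0 0.095 0 0 0 -1;0 0 0.095 0 0 0 -1;0 0 0.095 0 0 0 -1",
)

```text
t: 3.1
position: [0.5499, 0.0709, 0.2708]
tcp_rot: [-3.141, 0.001, 0.354]
ft_force: [0.6, -0.4, 1.0]
opening: 0.0854
```

Request:
send_rows(
  plan="0 0 0.095 0 0 0 -1;0 0 0.095 0 0 0 -1;0 0 0.095 0 0 0 -1;0 0 0.095 0 0 0 -1;0 0 0 0 0 0 -1",
)

```text
t: 3.6
position: [0.5499, 0.0709, 0.2709]
tcp_rot: [3.141, 0.001, -0.237]
ft_force: [-0.9, 0.9, 0.1]
opening: 0.0855
```

Run:
```python
from h import *
s=monitor.get_state();print(s["t"],np.round(s["position"],4),np.round(s["tcp_rot"],4),np.round(s["joint_pos"],2))
m=cams.camera_model("wrist");np.save("w1.npy",m,allow_pickle=True)
cv2.imwrite("pics/w1.png",cams.snapshot("wrist")[:,:,::-1])
print(m["fx"],np.round(m["world_to_cam"],3).tolist())
```

```text
3.6 [0.5499 0.0709 0.2709] [ 3.1412e+00  7.0000e-04 -2.3730e-01] [-0.57  0.1   0.42  1.65 -0.04  1.41 -0.38]
316.25836040386537 [[0.972, -0.234, -0.001, -0.517], [-0.223, -0.928, 0.298, 0.138], [-0.07, -0.29, -0.954, 0.477], [0.0, 0.0, 0.0, 1.0]]
```

View pics/w1.png

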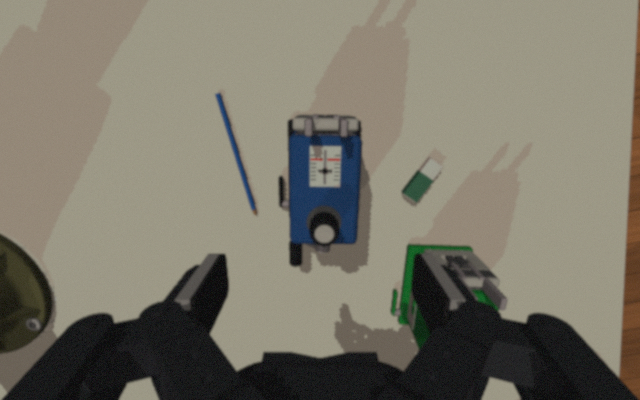

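Wrist view: knob top (323,233), tabs near (308,128) and (343,128), red line at row 160, pointer at row 170. The green look-alike is beside the right finger. I'll measure these precisely.

Run:
```python
from h import *
m=np.load("w1.npy",allow_pickle=True).item()
i=cv2.imread("pics/w1.png")
c=i[108:252,280:372];cv2.imwrite("pics/w1c.png",cv2.resize(c,None,fx=4.1,fy=4.1,interpolation=cv2.INTER_CUBIC))
h=cv2.cvtColor(i,cv2.COLOR_BGR2HSV);r=((h[...,0]<10)|(h[...,0]>170))&(h[...,1]>90)&(h[...,2]>80)
ys,xs=np.nonzero(r[140:190,305:345]);print("red",xs.mean()+305,ys.mean()+140,len(xs))
n=(h[...,2]<70)[145:190,316:335]
for y in range(145,190): print(y,i[y,312:340].sum(1).tolist() if 0 else int(i[y,317:322].sum()/15),int(i[y,328:333].sum()/15),end=' | ')
b=(h[...,0]>100)&(h[...,0]<125)&(h[...,1]>120)
b=b.astype(np.uint8);b[:, :270]=0;b[:,380:]=0;b[:100]=0
cs=max(cv2.findContours(b,0,1)[0],key=cv2.contourArea);print(cv2.minAreaRect(cs))
for n,p,z in (("knob",(323,233),.14),("tl",(343,122),.142),("tr",(308,122),.142)): print(n,onz(m,*p,z))
```

```text
red 325.5581395348837 159.13953488372093 43
145 64 91 | 146 86 123 | 147 100 144 | 148 106 151 | 149 107 152 | 150 106 152 | 151 106 151 | 152 105 151 | 153 106 152 | 154 107 150 | 155 111 150 | 156 114 150 | 157 119 145 | 158 110 128 | 159 104 110 | 160 123 119 | 161 142 138 | 162 149 148 | 163 151 150 | 164 152 151 | 165 152 151 | 166 151 151 | 167 149 149 | 168 142 141 | 169 124 122 | 170 101 100 | 171 101 95 | 172 119 112 | 173 137 131 | 174 147 144 | 175 150 150 | 176 151 151 | 177 151 151 | 178 151 150 | 179 152 151 | 180 152 151 | 181 151 152 | 182 152 151 | 183 152 151 | 184 149 150 | 185 143 143 | 186 122 121 | 187 90 89 | 188 67 65 | 189 60 56 | ((325.0, 188.5), (111.0, 70.0), 90.0)
knob [0.54177747 0.02682301 0.14      ]
tl [0.58155614 0.12199555 0.142     ]
tr [0.55307043 0.12884912 0.142     ]
```

View pics/w1c.png

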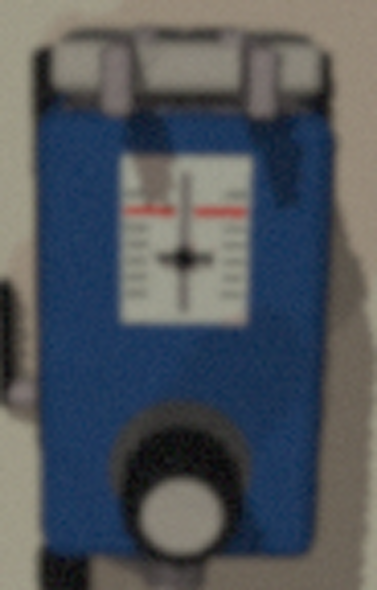

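Crop: the pointer is about 11.4 px behind the red line. The tab top centres are at (308.0,127.3) and (343.7,127.3), and the knob top centre is at (324.1,233.6).

Run:
```python
from h import *
m=np.load("w1.npy",allow_pickle=True).item()
p=onz(m,325.3,170.6,.1124);q=onz(m,325.3,159.2,.1102);d=np.linalg.norm((p-q)[:2]);print("ptr",p,q,d,"turn",d/.008,"rad",np.degrees(d/.008))
k=onz(m,324.1,233.6,.14);a=onz(m,308,127.3,.142);b=onz(m,343.7,127.3,.142);t=(a+b)/2
e=t-k;print(k,t,np.linalg.norm(e[:2]),np.degrees(np.arctan2(e[1],e[0])),np.degrees(np.arctan2((b-a)[1],(b-a)[0])))
# housing front edge etc
for u,v in ((290,136),(361,136)):print(onz(m,u,v,.11))
```

```text
ptr [0.55659507 0.07846829 0.1124    ] [0.55909671 0.0889548  0.1102    ] 0.010780771240856774 turn 1.3475964051070966 rad 77.21158649963857
[0.54264115 0.02598539 0.14      ] [0.56660506 0.1211196  0.142     ] 0.09810599388423896 75.86156411468099 -13.527384449787784
[0.53163579 0.11837135 0.11      ]
[0.59707782 0.10262835 0.11      ]
```

Request:
send_rows(
  plan="0 0 0 0.035 0.453 0 -1;0 0 0 0.035 0.453 0 -1;0 0 0 0.035 0.453 0 -1;0 0 0 0.035 0.453 0 -1;0 0 0 0.035 0.453 0 -1",
)

```text
t: 4.15
position: [0.5428, 0.0249, 0.2715]
tcp_rot: [-3.141, -0.0, -0.237]
ft_force: [-0.2, 1.0, 0.8]
opening: 0.0853
```

Request:
send_rows(
  plan="0 0 0.095 0 0 0.8 -1;0 0 0.095 0 0 0.8 -1;0 0 0.095 0 0 0.8 -1;0 0 0.095 0 0 0.8 -1;0 0 0.095 0 0 0.8 -1",
)

```text
t: 4.65
position: [0.5429, 0.0255, 0.1908]
tcp_rot: [-3.141, -0.0, -0.989]
ft_force: [0.4, 0.0, 0.3]
opening: 0.0852
```

Request:
send_rows(
  plan="0 0 0.095 0 0 0 -1;0 0 0.095 0 0 0 -1;0 0 0.095 0 0 0 -1;0 0 0.095 0 0 0 -1;0 0 0 0 0 0 -1",
)

```text
t: 5.15
position: [0.5429, 0.0256, 0.1914]
tcp_rot: [-3.141, 0.0, -1.581]
ft_force: [-0.1, 0.4, 1.2]
opening: 0.0856
```

Request:
send_rows(
  plan="0 0 0 0 0 0.74 -1;0 0 0 0 0 0.74 -1;0 0 0 0 0 0.74 -1;0 0 0 0 0 0.74 -1;0 0 0 0 0 0.74 -1",
)

```text
t: 5.65
position: [0.5425, 0.026, 0.1155]
tcp_rot: [3.141, -0.0, -1.58]
ft_force: [-0.1, 0.2, 0.7]
opening: 0.0854
```

Request:
send_rows(
  plan="0 0 0 0 0 0 0;0 0 0 0 0 0 0.2;0 0 0 0 0 0 0.4;0 0 0 0 0 0 0.8;0 0 0 0 0 0 1",
  squeeze=20,
)

```text
t: 6.15
position: [0.5436, 0.0261, 0.1183]
tcp_rot: [-3.14, 0.0, -1.58]
ft_force: [-0.3, -0.5, 2.5]
opening: 0.0262
```

Request:
send_rows(
  plan="0 0 0 0 0 0 1;0 0 0 0 0 0 1;0 0 0 0 0 0 1;0 0 0 0 0 0 1;0 0 0 0 0 0 1",
)

```text
t: 6.65
position: [0.5436, 0.0261, 0.1182]
tcp_rot: [-3.14, 0.0, -1.58]
ft_force: [-0.6, -0.6, 5.8]
opening: 0.0264
```

Request:
send_rows(
  plan="0 0 0 0 0 -0.1 1;0 0 -0.09 0 0 0 1;0 0 -0.09 0 0 0 1;0 0 -0.09 0 0 0 1;0 0 -0.09 0 0 0 1",
  squeeze=30,
)

```text
t: 7.15
position: [0.5434, 0.0263, 0.1184]
tcp_rot: [-3.141, -0.001, -1.009]
ft_force: [3.7, 0.3, -5.7]
opening: 0.0258
```

Request:
send_rows(
  plan="0 0 -0.09 0 0 0 1;0 0 -0.09 0 0 0 1;0 0 -0.09 0 0 0 1;0 0 -0.09 0 0 0 1;0 0 0 0 0 0 1",
)

```text
t: 7.65
position: [0.5432, 0.0265, 0.1184]
tcp_rot: [-3.141, -0.0, -0.448]
ft_force: [5.4, 1.6, -6.7]
opening: 0.0255
```

Run:
```python
from h import *
s=monitor.get_state();print(s["t"],np.round(s["position"],4),np.round(s["tcp_rot"],4),s["ft_force"])
m=cams.camera_model("wrist");np.save("w2.npy",m,allow_pickle=True)
i=cams.snapshot("wrist")[:,:,::-1];cv2.imwrite("pics/w2.png",i)
u,v=proj(m,np.array([.558,.083,.112]));print(u,v)
```

```text
7.65 [0.5432 0.0265 0.1184] [-3.1412e+00 -4.0000e-04 -4.4830e-01] [ 5.42095968  1.58602896 -6.6580977 ]
297.24071963048317 140.09456738855852
```

View pics/w2.png

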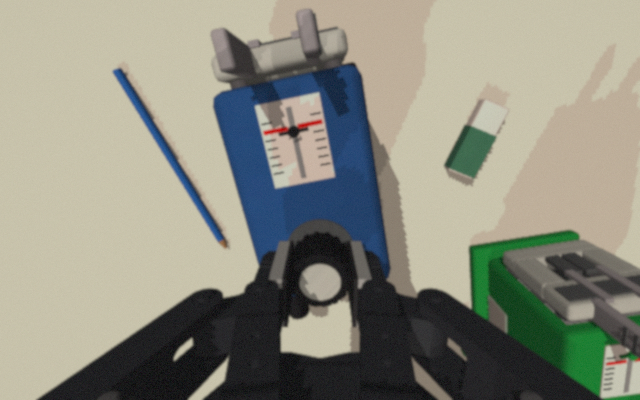

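Pointer hub at (293,131), with its bar just behind the red line, which runs from (264,133) to (322,122). The forces are mild. I'll measure the rest.

```bash
cat > meas.py <<'E'
from h import *
def meas(i,m,box,out):
    u0,v0,u1,v1=box;c=i[v0:v1,u0:u1]
    h=cv2.cvtColor(np.ascontiguousarray(c),cv2.COLOR_BGR2HSV)
    r=((h[...,0]<8)|(h[...,0]>172))&(h[...,1]>110)&(h[...,2]>90)
    k=(c.max(2)<60)
    def w(mask,z):
        ys,xs=np.nonzero(mask);return np.array([onz(m,x+u0,y+v0,z)[:2] for x,y in zip(xs,ys)])
    K=w(k,.1124);Rr=w(r,.1102)
    a=np.radians(76.3);f=np.array([np.cos(a),np.sin(a)]);l=np.array([f[1],-f[0]]) # forward, sharpener +y
    o=np.array([.5426,.026])
    for n,P in(("ptr",K),("red",Rr)):
        F=(P-o)@f;L=(P-o)@l
        print(n,len(P),"fwd mean/med mm",F.mean()*1e3,np.median(F)*1e3,"lat range",L.min()*1e3,L.max()*1e3,"slope",np.polyfit(L,F,1)[0])
    cv2.imwrite(out,cv2.resize(np.hstack([c,np.dstack([k*255]*3).astype(np.uint8),np.dstack([r*255]*3).astype(np.uint8)]),None,fx=3,fy=3,interpolation=cv2.INTER_CUBIC))
E
python3 - <<'E'
from meas import *
m=np.load("w2.npy",allow_pickle=True).item();meas(cv2.imread("pics/w2.png"),m,(255,95,340,190),"pics/w2c.png")
E
```

```text
ptr 82 fwd mean/med mm 63.365530073488856 63.40828376891608 lat range -3.7576192580175762 3.7965037817023566 slope 0.01269164669059004
red 230 fwd mean/med mm 65.12739157919108 65.14075357095513 lat range -13.235824121853856 14.186774981177775 slope -0.011718109937298793
```

View pics/w2c.png

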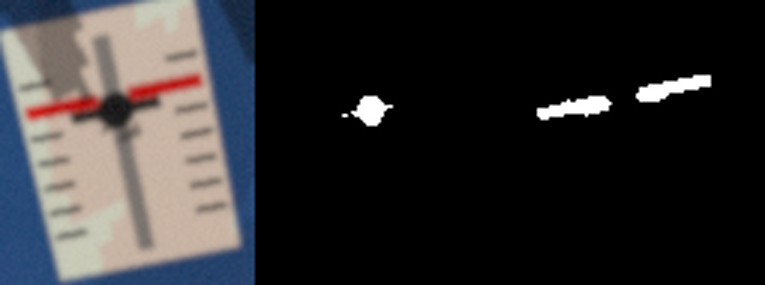

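Request:
send_rows(
  plan="0 0 -0.046 0 0 0 1;0 0 -0.046 0 0 0 1;0 0 -0.046 0 0 0 1;0 0 0 0 0 0 1;0 0 0 0 0 0 1",
)

```text
t: 8.2
position: [0.5431, 0.0266, 0.1184]
tcp_rot: [-3.141, -0.0, -0.235]
ft_force: [4.5, 1.2, -8.0]
opening: 0.0254
```

Run:
```python
from meas import *
s=monitor.get_state();print(s["t"],np.round(s["position"],4),np.round(s["tcp_rot"],4),s["ft_force"])
m=cams.camera_model("wrist")
i=cams.snapshot("wrist")[:,:,::-1].copy();cv2.imwrite("pics/w3.png",i)
u,v=map(int,proj(m,np.array([.558,.083,.112])));print(u,v)
meas(i,m,(u-42,v-45,u+43,v+50),"pics/w3c.png")
```

```text
8.2 [0.5431 0.0266 0.1184] [-3.1413e+00 -3.0000e-04 -2.3540e-01] [ 4.52125835  1.2033256  -7.95164792]
323 138
ptr 104 fwd mean/med mm 64.97712460813445 65.05951023965801 lat range -4.563966541885184 5.5465920711845325 slope -0.048308352620802845
red 135 fwd mean/med mm 65.38914408281326 65.38770330664701 lat range -13.016286577759043 14.499852071923707 slope -0.015051437734839824
```

View pics/w3c.png

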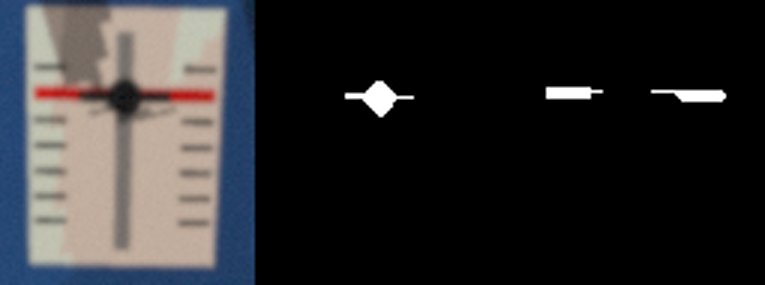

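The bar overlaps the red line and is about 0.35 mm behind its centre. I'll give it a small nudge, then release and lift.

Request:
send_rows(
  plan="0 0 -0.021 0 0 0 1;0 0 0 0 0 0.05 1;0 0 0 0 0 0 1;0 0 0 0 0 0 0.4;0 0 0 0 0 0 0.1",
)

```text
t: 8.75
position: [0.5423, 0.0258, 0.1184]
tcp_rot: [3.141, 0.001, -0.2]
ft_force: [-0.1, -0.8, -0.4]
opening: 0.0379
```

Request:
send_rows(
  plan="0 0 0 0 0 0 -0.3;0 0 0 0 0 0 -1;0 0 0 0 0 -0.5 -1;0 0 0 0 0 -1 -1;0 0 0 0 0 -1 -1",
)

```text
t: 9.25
position: [0.5427, 0.0258, 0.1694]
tcp_rot: [3.141, 0.0, -0.2]
ft_force: [0.9, 0.4, 0.4]
opening: 0.0855
```

Run:
```python
from meas import *
s=monitor.get_state();print(s["t"],np.round(s["position"],4),np.round(s["tcp_rot"],4),s["ft_force"])
m=cams.camera_model("wrist")
i=cams.snapshot("wrist")[:,:,::-1].copy();cv2.imwrite("pics/w4.png",i);np.save("w4.npy",m,allow_pickle=True)
u,v=map(int,proj(m,np.array([.558,.083,.112])));print(u,v)
meas(i,m,(u-35,v-35,u+35,v+40),"pics/w4c.png")
c=i[max(0,v-95):v+45,u-50:u+50];cv2.imwrite("pics/w4d.png",cv2.resize(c,None,fx=4,fy=4,interpolation=cv2.INTER_CUBIC));print(c.shape,max(0,v-95),u-50)
```

```text
9.25 [0.5427 0.0258 0.1694] [ 3.1413e+00  5.0000e-04 -1.9980e-01] [0.87219595 0.42958349 0.40703678]
326 127
ptr 47 fwd mean/med mm 66.13426167139863 65.14906998800491 lat range -5.32070303536377 3.1893464583798607 slope -1.5126310277480912
red 62 fwd mean/med mm 65.40794492033781 65.34405423048852 lat range -12.87520006729751 13.823200850729242 slope -0.010894220948745008
(140, 100, 3) 32 276
```

View pics/w4d.png

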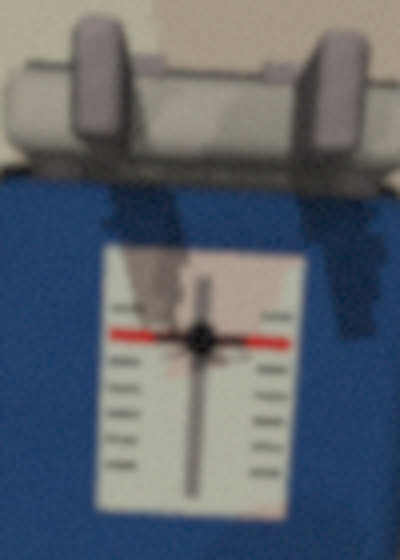

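The pointer bar lies on the red line. Tab top faces: left centre at crop (99,78), or px (300.8,51.5); right centre at crop (344,93), or px (362,55.2).

Run:
```python
from h import *
m=np.load("w4.npy",allow_pickle=True).item()
a=onz(m,300.8,51.5,.142);b=onz(m,362,55.2,.142);t=(a+b)/2;e=b-a
print(a,b,t,np.linalg.norm(e),np.degrees(np.arctan2(e[1],e[0])))
p=np.array([.5427,.0258])
for tgt in (t[:2],np.array([.5666,.1211])):
    d=tgt-p;y=-.2;print(tgt,"tool dx,dy",d@[np.cos(y),np.sin(y)],d@[np.sin(y),-np.cos(y)])
```

```text
[0.55233643 0.123917   0.142     ] [0.58160362 0.11631878 0.142     ] [0.56697002 0.12011789 0.142     ] 0.03023740822844628 -14.55358083903308
[0.56697002 0.12011789] tool dx,dy 0.00504816761428289 -0.09725952045323744
[0.5666 0.1211] tool dx,dy 0.004490403985636374 -0.0981485418742723
```

Request:
send_rows(
  plan="0 0 0.027 0 0 0 -1;0 0 0 0.03 -1 0 -1;0 0 0 0 -1 0 -1;0 0 0 0 -1 0 -1;0 0 0 0 -1 0 -1",
)

```text
t: 9.8
position: [0.563, 0.1043, 0.1688]
tcp_rot: [-3.141, -0.0, -0.242]
ft_force: [-0.1, 0.1, 0.5]
opening: 0.0854
```

Request:
send_rows(
  plan="0 0 0 0 -1 0 -1;0 0 0 0 0 0 -1;0 0 0 0 0 0.9 -1;0 0 0 0 0 0.9 -1;0 0 0 0 0 0.84 -1",
)

```text
t: 10.3
position: [0.5675, 0.1222, 0.115]
tcp_rot: [3.141, -0.0, -0.243]
ft_force: [-0.5, -0.4, 0.2]
opening: 0.0855
```

Request:
send_rows(
  plan="0 0 0 0 0 0 -0.5;0 0 0 0 0 0 0;0 0 0 0 0 0 0.1;0 0 0 0 0 0 0.2;0 0 0 0 0 0 0.3",
  squeeze=30,
)

```text
t: 10.8
position: [0.5683, 0.1231, 0.1169]
tcp_rot: [-3.14, -0.002, -0.242]
ft_force: [0.0, 0.7, 3.5]
opening: 0.0298
```

Request:
send_rows(
  plan="0 0 0 0 0 0 0.5;0 0 0 0 0 0 1;0 0 0 0 0 0 1;0 0 0 0 0 0 1;0 0 0 0 0 0 1",
)

```text
t: 11.3
position: [0.5681, 0.1232, 0.1173]
tcp_rot: [-3.14, -0.001, -0.242]
ft_force: [-2.7, -0.0, 7.7]
opening: 0.0218
```

Run:
```python
from h import *
s=monitor.get_state();print(s["t"],s["opening"],s["ft_force"],s["moment"])
i=cams.snapshot("wrist")[:,:,::-1].copy();cv2.imwrite("pics/w5.png",i)
cv2.imwrite("pics/w5c.png",cv2.resize(i[130:400,200:440],None,fx=2.2,fy=2.2,interpolation=cv2.INTER_CUBIC))
```

```text
11.3 0.021831291018704343 [-2.69908994 -0.01237151  7.71419728] [-0.12036273  0.50854494 -0.12700456]
```

View pics/w5c.png

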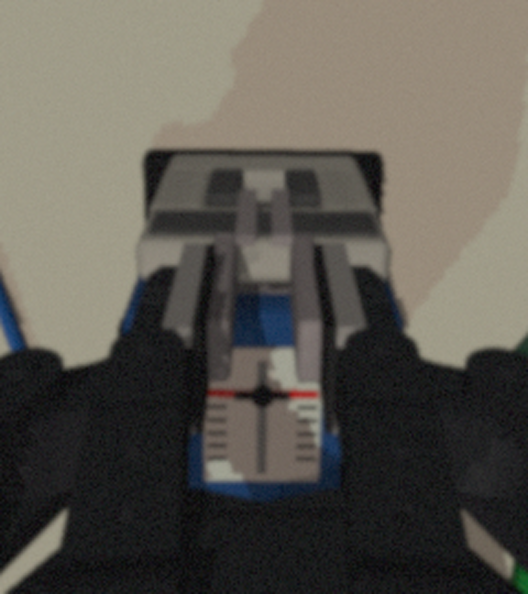

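Request:
send_rows(
  plan="0 0 0 0 -0.18 -0.05 1;0 0 0 0 -0.18 0 1;0 0 0 0 -0.18 0 1;0 0 0 0 -0.18 0 1;0 0 0 0 -0.18 0 1",
  squeeze=35,
)

```text
t: 11.85
position: [0.5722, 0.1392, 0.1174]
tcp_rot: [3.14, -0.001, -0.243]
ft_force: [-2.6, -4.1, 6.4]
opening: 0.021
```

Request:
send_rows(
  plan="0 0 0 0 -0.18 0 1;0 0 0 0 -0.18 0 1;0 0 0 0 -0.18 0 1;0 0 0 0 -0.18 0 1;0 0 0 0 -0.18 0 1",
)

```text
t: 12.35
position: [0.5765, 0.1557, 0.1174]
tcp_rot: [3.139, -0.001, -0.243]
ft_force: [-3.7, -6.6, 6.9]
opening: 0.0208
```

Request:
send_rows(
  plan="0 0 0 0 0 0 1;0 0 0 0 0 0 1;0 0 0 0 0 0 1;0 0 0 0 0 0 1;0 0 0 0 0 0 1",
)

```text
t: 12.85
position: [0.5765, 0.1559, 0.1174]
tcp_rot: [3.14, -0.001, -0.243]
ft_force: [-2.4, -5.4, 6.4]
opening: 0.0211
```

Run:
```python
from h import *
s=monitor.get_state();print(s["t"],s["position"],s["opening"],s["ft_force"],s["moment"])
m=cams.camera_model("wrist");np.save("w6.npy",m,allow_pickle=True)
i=cams.snapshot("wrist")[:,:,::-1].copy();cv2.imwrite("pics/w6.png",i)
d=cams.snapshot("scene")[:,:,::-1].copy();cv2.imwrite("pics/s6.png",d)
a=cv2.resize(i[130:400,200:440],None,fx=2.2,fy=2.2,interpolation=cv2.INTER_CUBIC)
b=cv2.resize(d[170:240,320:400],None,fx=3.7,fy=3.7,interpolation=cv2.INTER_CUBIC)[:, :270]
b=cv2.copyMakeBorder(b,0,a.shape[0]-b.shape[0],0,0,0)
cv2.imwrite("pics/w6c.png",np.hstack([a,b]))
```

```text
12.85 [0.57653995 0.15586182 0.11743469] 0.02107288593401201 [-2.42079169 -5.4029601   6.42547416] [-1.11524166  0.47215707 -0.10063123]
```

View pics/w6c.png

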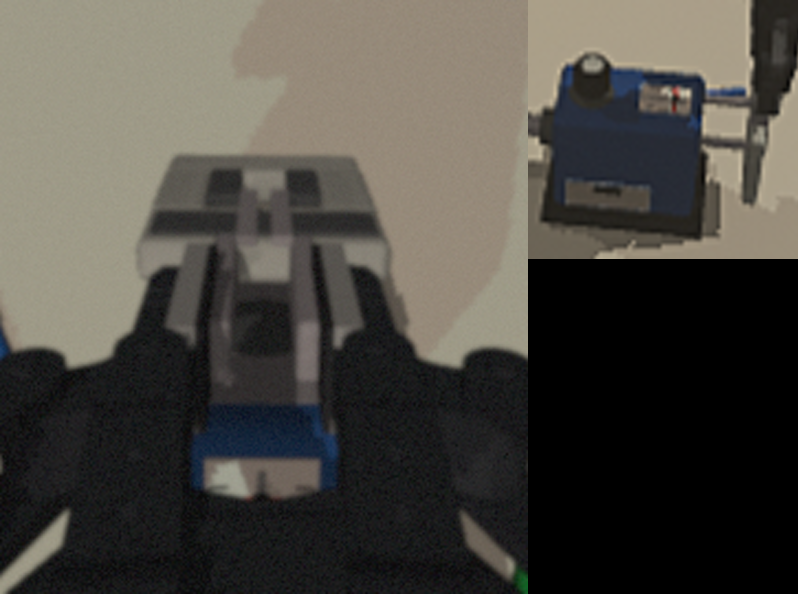

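The tabs are held pinched and the carriage is out. The TCP moved 33.8 mm, and the plate edge shifted slightly between the two views. I'll check slip by template match and look for the red bands numerically.

Run:
```python
from h import *
a=cv2.imread("pics/w5.png");b=cv2.imread("pics/w6.png");m=np.load("w6.npy",allow_pickle=True).item()
for (u0,v0,u1,v1) in ((290,205,350,245),(300,210,340,240),(270,222,370,250),(295,215,345,232)):
    t=cv2.resize(a[v0:v1,u0:u1],None,fx=4,fy=4,interpolation=cv2.INTER_CUBIC);w=cv2.resize(b[v0-8:v1+8,u0-8:u1+8],None,fx=4,fy=4,interpolation=cv2.INTER_CUBIC)
    r=cv2.matchTemplate(w,t,5);_,q,_,l=cv2.minMaxLoc(r);du,dv=l[0]/4-8,l[1]/4-8
    c=((u0+u1)/2,(v0+v1)/2);s=onz(m,c[0]+du,c[1]+dv,.115)-onz(m,*c,.115);print("du dv",du,dv,q,"slip mm",s*1e3)
for n in("scene","side"):
    i=cv2.imread("pics/s6.png") if n=="scene" else cams.snapshot("side")[:,:,::-1].copy()
    M=cams.camera_model(n);u,v=map(int,proj(M,np.array([.567,.115,.09])))
    if n=="side":cv2.imwrite("pics/d6.png",i)
    c=i[v-30:v+30,u-30:u+30];h=cv2.cvtColor(np.ascontiguousarray(c),cv2.COLOR_BGR2HSV)
    r=((h[...,0]<10)|(h[...,0]>170))&(h[...,1]>90)&(h[...,2]>60);ys,xs=np.nonzero(r)
    print(n,(u,v),[(int(x+u-30),int(y+v-30)) for x,y in zip(xs,ys)][:40])
```

```text
du dv 0.0 0.0 0.9848621487617493 slip mm [0. 0. 0.]
du dv 0.0 0.25 0.9864370822906494 slip mm [-0.03188878 -0.12927222  0.        ]
du dv 0.0 0.25 0.983988344669342 slip mm [-3.26187870e-02 -1.32231565e-01 -2.77555756e-14]
du dv 0.0 0.0 0.9755061268806458 slip mm [0. 0. 0.]
scene (368, 202) [(359, 194), (360, 194), (359, 195), (360, 195), (360, 196), (359, 198), (359, 199)]
side (303, 174) [(308, 174), (301, 175)]
```

Request:
send_rows(
  plan="0 0 0 0 -0.06 0 1;0 0 0 0 -0.06 0 1;0 0 0 0 0 0 1;0 0 0 0 0 0 1;0 0 0 0 0 0 1",
)

```text
t: 13.5
position: [0.5771, 0.158, 0.1174]
tcp_rot: [3.139, -0.001, -0.243]
ft_force: [-1.7, -5.8, 8.4]
opening: 0.0213
```

Run:
```python
from h import *
s=monitor.get_state();p=s["position"];print(s["t"],p,s["tcp_rot"],s["opening"],s["ft_force"])
a=np.radians(76.3);print("pull",(np.array(p)[:2]-[.5681,.1232])@[np.cos(a),np.sin(a)])
I=[cams.snapshot(n)[:,:,::-1].copy() for n in("scene","side")]
M=cams.camera_model("scene");D=cams.camera_model("side")
# front-face points where rods may be; print redness R-max(G,B) peaks
for i,m,n in zip(I,(M,D),("scene","side")):
    u,v=map(int,proj(m,np.array([.5655,.112,.09])));c=i[v-20:v+20,u-22:u+22].astype(int)
    r=c[...,2]-np.maximum(c[...,0],c[...,1]);ix=np.argsort(-r.ravel())[:14]
    print(n,(u,v),[(int(k%44+u-22),int(k//44+v-20),int(r.ravel()[k])) for k in ix])
a=cv2.resize(I[0][180:225,340:385],None,fx=9,fy=9,interpolation=cv2.INTER_CUBIC)[:, :400];b=cv2.resize(I[1][150:195,280:325],None,fx=9,fy=9,interpolation=cv2.INTER_CUBIC)[:, :400]
cv2.imwrite("pics/f7.png",np.hstack([a,b]))
```

```text
13.5 [0.57706786 0.15797777 0.1174438 ] [ 3.13926009e+00 -8.27070689e-04 -2.43423650e-01] 0.021264300280362282 [-1.70990078 -5.81889543  8.43735801]
pull 0.03591224386181926
scene (366, 202) [(359, 194, 85), (359, 199, 70), (360, 194, 59), (367, 207, 56), (360, 195, 56), (367, 206, 55), (359, 195, 48), (368, 196, 47), (359, 198, 39), (368, 197, 33), (360, 193, 32), (367, 197, 31), (367, 196, 28), (367, 208, 27)]
side (303, 175) [(301, 175, 56), (302, 175, 50), (308, 174, 35), (309, 174, 33), (300, 175, 30), (301, 174, 24), (302, 174, 24), (303, 175, 24), (301, 176, 21), (308, 173, 19), (307, 174, 19), (288, 158, 17), (291, 161, 17), (281, 155, 17)]
```

View pics/f7.png

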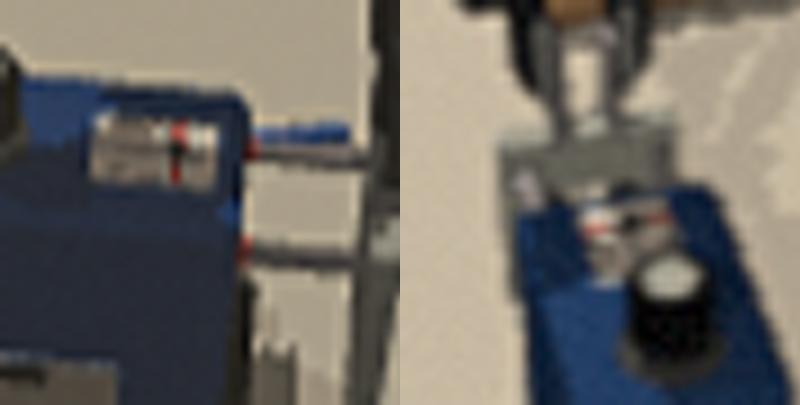

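The scene view shows red slivers of both rod bands right at the housing's front face, with the other half inside. The pointer is on the red line and both tabs are held.

```bash
python3 -c "
from plant import manip,monitor
print(manip.job_done());s=monitor.get_state();print(s['t'],s['position'],s['opening'])"
```

```text
the job is handed in; nothing more can be done
None
the job is handed in; nothing more can be done
```

I turned the knob about 79° anticlockwise, which brought the pointer onto the red line, and let go of it. I then pinched the two tabs, pulled the carriage out and handed the job in at 13.6 s with the arm still holding it.

**Last checks:**
- **Pointer:** its bar lies on the red line. After I let go of the knob it measured about 0.2 mm behind the line's centre by the median. The mean of that same reading was thrown off by shadow pixels, so I did not use it.
- **Pull:** I measured 35.9 mm against the 36 mm target, assuming the carriage was fully home when I gripped it. The half-visible red bands of both guide rods sit at the housing's front face. The pads did not slip during the main 34 mm pull; I did not check slip again after the last 2 mm.
- **Pinch:** the gripper reads 21 mm, which is less than the 26 mm the tabs should measure when pinched. I took this as the pads flexing with the tabs at their stops. The wrist picture shows both tabs between the pads, but I did not measure the jaw gap directly.
- **Forces:** wrist force stayed under 15 N in every reading.
- **Other items:** I never reached towards the tin, caddy, eraser or pencil. I did not measure their positions again at the end.

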